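Turn the parts carousel to the eye nut

ROBOT

A 6-joint arm with a two-finger parallel gripper is mounted at the origin on the work surface. World frame = base frame: x ahead of the robot, y to its left, z up, the work surface at z = 0. Lengths are in m, angles in rad, forces in N, time in s.
With the tool pointing down it reaches from about 0.4 to 0.925 m from the base axis. Payload 3.4 kg.
Tool frame: the origin (TCP) lies midway between the tips of the shut fingers; the grasp point (between the pads) lies 19 mm behind it; x points along the fingers, z is the direction in which the jaws open and shut, and the axes are right-handed (so a half turn about x gives the same grasp; the last joint's range is limited). The gripper opens to 85 mm and grips with 20 to 120 N. Pads are 22 mm wide; open, the fingers measure 114 mm over their backs; the gripper's body (76 mm by 85 mm) begins 54 mm behind the grasp point. The pads swing forward as they close: fully open they stand 13 mm farther back than shut.
Start: joints at [-1.284, 0.307, 1.506, -0, 1.328, -0.073], TCP at [0.202, -0.538, 0.231] pointing down, gripper open.
Joint ranges: [-3.12, 3.12], [-1.05, 2.28], [0.14, 2.33], [-1.42, 4.57], [0.1, 2.73], [-2.68, 2.68]. Speed limits (rad/s): [2.57, 2.57, 3.14, 3.14, 3.14, 3.14].

INTERFACE

Orientations are given as a rotation vector (axis times angle).
In Python, from bench import robot, optics, workorder, spot_in, regions_of gives the robot as it stands.
- The arm moves only by the tool arm_command, never from a script. Its argument "commands" is one flat list of numbers, 7 for each row, row after row: the finger opening in cm, from 0 to 8.54, then the shift along the tool's x, y, z in cm, then the turn, a rotation vector about the tool's x, y, z in degrees. A call has 1 to 8 rows; each row is the pose to reach, as a shift and turn from the pose measured when the call began, along the tool's axes at that moment; what a row does not reach only later rows make up. A row lasts 1/8 s, in which the tool goes at most 62.5 mm and 10.7 degrees, less where a joint would pass 70% of its speed; a pose out of reach is approached as far as the arm can. A call with a gripper value outside its range is refused whole. The fingers move at their own pace and stop on an object; the grip force is fixed at half the most. Time passes only in rows, so rows that repeat a pose let the fingers close. It gives the time, the measured TCP pose, the force and the opening at its end, in the units of the state.
- robot.read_state(): the state, without advancing time (a new reading comes with each control period).
- optics.snapshot(name): name is "scene" or "top" or "wrist"; returns a dict with "frame" (400x640x3 uint8, red, green, blue), "camera_matrix" (3x3 intrinsics, pixels), "k1" (the pictures are not rectified: a ray, as slopes to the right and down, at radius r is drawn at 1 + k1 r^2 times it, then the intrinsics apply), "world_from_camera" (4x4, takes a point from camera to world coordinates); the wrist camera has in their place "tool_from_camera" (4x4, takes a point from camera to tool coordinates, whose origin is the TCP and whose axes are the tool frame's). Camera axes: x right, y down, z forward; pixel columns grow to the right and rows downward; lengths in m; the calibration is good to about 2 mm. A picture is of the moment at which its call begins: read the wrist's pose just before it. There is no depth.
- workorder.close_job(): hands the job in, once; it reports no verdict.
Trained networks look in a picture, given as the dict that the camera call returned (one of the last four; its "shot" number tells which), for a name from the list of things; names that differ only in an ending like _2 or _b are one class to them, and where a whole thing is asked for, a point or a joint stands for the part that bears it (a point fixed in the world has none). Each returns a list of dicts, best first, with "conf" (0 to 1); they miss things now and then, are a little off and sometimes report something else, mostly with a low value. They report only what shows in the picture. A call takes as long as a camera call. They do not tell look-alikes from the thing itself.
- spot_in(picture, thing): "location" ([column, row] as shares, 0 to 1, of the picture: columns of its width, rows of its height, amid what is visible of it).
- regions_of(picture, thing): "region" (400x640 bool, what is visible of it) and "location" ([column, row] as shares, 0 to 1, of the picture: columns of its width, rows of its height, amid what is visible of it).
The state is a dict: "time": time; "joint_pos": joint angles; "qvel": joint speeds; "tau": joint torques, N m; "ee_pos": TCP position; "tcp_rot": TCP orientation; "force": force on the tool from outside, world axes, zero at the start; "wrist_torque": the same for the moment, N m; "grip_width": finger opening in m.
Only numpy, scipy, OpenCV 4.12 (cv2) and the standard library are available. Lean on these libraries where they do the work, as an engineer would, in place of code of your own. Each camera call takes 0.05 s, during which the arm holds its last target.

TASK

Push the rim of the round parts carousel round with a fingertip until the bay holding the eye nut (the part with an upright ring on a round foot) is squarely at the fixed arrow on the front of the stand, and leave it standing still there. Turn it steadily rather than flinging it; do not touch, lift or upset the parts in the bays, and leave everything else on the bench where it is.

Things in the scene. Friction and masses are not known exactly. Their poses are not given: they have to be found in the camera images.
- stand: Fixed steel stand under the carousel: foot 170 mm across, 12 mm high. Origin at bench height on the carousel's turning axis, z up. A flat white triangular arrow, 42 mm long, 9 mm high, lies on the bench on the stand's -x axis, 147 to 189 mm from the axis, its tip pointing in at the axis. The arrow marks the front and faces roughly the robot.
- arrow_tip (a point): Tip of the fixed arrow, on the stand's -x axis, 147 mm from the turning axis, 9 mm above the bench.
- carousel: The plywood carousel, 270 mm across. Origin on the axis at its underside, 32 mm above the bench, z up; the eye nut's bay is on its -x axis, so the job is done when its x axis is along the stand's. It turns freely both ways by more than a turn, with light friction (1 to 2 N at the rim), stays where it is left and hardly coasts after a slow push.
- carousel_hub (a point): Centre of the carousel's bay floor, on the axis, 50 mm above the bench. Five bays at 72 degrees, split by radial dividers (tops 76 mm above the bench); hub post 36 mm across, top 95 mm. The rim is five lobes, 92 to 135 mm from the axis, top 62 mm, underside 32 mm, one outside each bay, with a blank card on top.
- bay_mark (a point): On top of the rim at the middle of the eye nut's lobe: 118 mm from the axis, 62 mm above the bench; turns with the carousel.
- notch (a point): Middle of the finger notch 36 degrees anticlockwise (from above) of bay_mark, 115 mm from the axis, 47 mm above the bench. One such notch lies between each two lobes (every 72 degrees), in line with a divider, cut right through, open outwards: its floor 95 mm from the axis, width 36 mm there, 50 mm at 115 mm, 60 mm at 130 mm. A fingertip lowered in it pushes the side of a lobe.
- eye_nut_center (a point): Centre of the eye nut, 26 mm above its foot. Bare steel, 52 mm tall: round foot 36 mm across and 10 mm high, on it an upright ring of 45 mm outer diameter. Stands loose in its bay, 65 mm from the axis, with any yaw.
- eye_nut: The same eye nut; origin at the centre of its underside, z up.
- hex_bolt: Steel hex bolt standing on its head, loose in another bay: head 36 mm, 48 mm tall in all. Origin under its centre, z up.
- coupling: Steel tube coupling standing on end, loose in another bay: 40 mm across, 36 mm tall. Origin under its centre, z up.
- pulley: Steel flanged hub, loose in another bay: flange 44 mm, hub 26 mm across, 28 mm tall. Origin under its centre, z up.
- hex_nut: Steel hex nut lying flat, loose in another bay: 36 mm across flats, 18 mm tall. Origin under its centre, z up.
- blue_bin: Loose blue parts bin on the bench, 140 x 100 x 65 mm high. Origin under its centre.
- spanner: Loose steel spanner lying on the bench, 170 mm long. Origin near its middle.
- carton: Loose cardboard carton, 90 x 120 x 70 mm high. Origin under its centre.
- tape_roll: Loose card ring (empty roll), 96 mm across, 45 mm high. Origin under its centre.
Things that resemble listed ones, but are neither listed nor needed, are in the scene too. What is shaped like the pulley but pink or yellow is not meant.

How it is judged:
At the end, for the whole second after the job is handed in: The middle of the eye nut's rim lobe (118 mm from the axis) is within 20 mm either side of the arrow's line (about 9 degrees), the eye nut itself is within 20 mm of that line, on the arrow's side; the carousel is at rest (under 0.05 rad/s) and every part stands upright on its bay's floor (y of bay_mark in the frame of stand between -0.02 and 0.02 m and x of bay_mark in the frame of stand below 0 m and y of eye_nut_center in the frame of stand between -0.02 and 0.02 m and x of eye_nut_center in the frame of stand below -0.04 m and angular speed of carousel below 0.05 rad/s and angle between each of eye_nut, hex_bolt, coupling, pulley, hex_nut's own z axis and vertical below 0.2 rad and height (world z) of each of eye_nut, hex_bolt, coupling, pulley, hex_nut below 0.058 m); the robot touches nothing.
It fails at once if a part is lifted out of its bay or tipped over (height (world z) of any of eye_nut, hex_bolt, coupling, pulley, hex_nut above 0.065 m or height (world z) of any of eye_nut, hex_bolt, coupling, pulley, hex_nut below 0.04 m or angle between any of eye_nut, hex_bolt, coupling, pulley, hex_nut's own z axis and vertical above 0.4 rad).
It fails at once if the robot touches a part in a bay (contact force between any of the fingers, the arm and eye_nut above 0.5 N or contact force between any of the fingers, the arm and hex_bolt above 0.5 N or contact force between any of the fingers, the arm and coupling above 0.5 N or contact force between any of the fingers, the arm and pulley above 0.5 N or contact force between any of the fingers, the arm and hex_nut above 0.5 N).
It fails at once if the carousel is flung round faster than 3 rad/s (angular speed of carousel above 3 rad/s).
It fails at once if something on the bench is shifted by more than 30 mm (distance of any of blue_bin, spanner, carton, tape_roll from where it was at the start of the episode above 0.03 m).
It also fails if it takes over 45 s, if anything falls off the work surface, if the arm or the gripper's body presses on something with over 40 N, if the wrist force passes 120 N, or if a joint passes its speed limit or range.

## Working session

There is one attempt and no reset: what is moved stays moved. The work goes in short steps, Python scripts to look and compute and a tool call to move; the robot and the scene stay as the last step left them, time stands still between calls to the robot, and variables do not carry over. Pictures are saved under pics/ and viewed, and the job is handed in when it is done.

Besides the shell and the picture viewer there is one more tool, called after ">>>" as name(argument=value, ...) on one line, values as JSON. arm_command: Moves the arm, as the interface text tells. Its arguments: {"type":"object","properties":{"commands":{"type":"array","items":{"type":"number"}}},"required":["commands"]}

```bash
mkdir -p pics; ls; cat > h.py <<'E'
import numpy as np, cv2
from bench import robot, optics, workorder, spot_in, regions_of
from scipy.spatial.transform import Rotation as R
def save(s,n): cv2.imwrite(f'pics/{n}.png', s['frame'][:,:,::-1])
def T(s,st=None):
    if 'world_from_camera' in s: return np.array(s['world_from_camera'])
    W=np.eye(4);W[:3,:3]=R.from_rotvec(st['tcp_rot']).as_matrix();W[:3,3]=st['ee_pos']
    return W@np.array(s['tool_from_camera'])
def ray(s,px,st=None):
    K=np.array(s['camera_matrix']);d=cv2.undistortPoints(np.array([[px]],float),K,np.array([s['k1'],0,0,0,0.]))[0,0]
    M=T(s,st);return M[:3,3],M[:3,:3]@np.array([d[0],d[1],1])
def at_z(s,px,z,st=None):
    o,d=ray(s,px,st);return o+d*(z-o[2])/d[2]
def proj(s,P,st=None):
    M=np.linalg.inv(T(s,st));P=np.atleast_2d(P).astype(float)
    return cv2.projectPoints(P,cv2.Rodrigues(M[:3,:3])[0],M[:3,3],np.array(s['camera_matrix']),np.array([s['k1'],0,0,0,0.]))[0][:,0]
E
python3 - <<'E'
from h import *
for n in ['scene','top']:
    s=optics.snapshot(n);save(s,n+'0');print(n,s['k1'],np.round(T(s),3).tolist())
    for t in ['eye_nut','eye_nut_center','bay_mark','arrow_tip','carousel_hub','notch','blue_bin','spanner','carton','tape_roll']:
        z={'eye_nut':.076,'eye_nut_center':.076,'bay_mark':.062,'arrow_tip':.009,'carousel_hub':.05,'notch':.047}.get(t,.03)
        for d in spot_in(s,t)[:3]:
            p=np.array(d['location'])*[640,400];print(t,round(d['conf'],2),p.round(),at_z(s,p,z).round(3))
print(robot.read_state())
E
```

```text
pics
scene -0.06769214268445711 [[-0.14, 0.831, -0.539, 1.142], [0.99, 0.11, -0.087, 0.066], [-0.013, -0.546, -0.838, 0.991], [0.0, 0.0, 0.0, 1.0]]
eye_nut 0.51 [294. 209.] [ 0.598 -0.109  0.076]
eye_nut 0.19 [171. 225.] [ 0.683 -0.406  0.076]
eye_nut_center 0.74 [294. 214.] [ 0.611 -0.105  0.076]
bay_mark 0.89 [314. 213.] [ 0.592 -0.059  0.062]
arrow_tip 0.66 [333. 164.] [ 0.389 -0.037  0.009]
arrow_tip 0.54 [319. 230.] [ 0.612 -0.045  0.009]
carousel_hub 0.82 [321. 212.] [ 0.581 -0.042  0.05 ]
notch 0.86 [319. 212.] [ 0.578 -0.048  0.047]
blue_bin 0.68 [474. 189.] [0.441 0.361 0.03 ]
spanner 0.69 [332. 168.] [ 0.421 -0.037  0.03 ]
spanner 0.52 [172. 226.] [ 0.663 -0.427  0.03 ]
spanner 0.18 [210. 156.] [ 0.422 -0.396  0.03 ]
carton 0.69 [210. 157.] [ 0.428 -0.393  0.03 ]
tape_roll 0.65 [179. 235.] [ 0.688 -0.399  0.03 ]
top -0.11413338186821621 [[0.004, -0.996, 0.089, 0.436], [-1.0, -0.005, -0.012, -0.015], [0.012, -0.089, -0.996, 1.498], [0.0, 0.0, 0.0, 1.0]]
eye_nut 0.59 [324. 198.] [ 0.573 -0.053  0.076]
eye_nut 0.56 [343. 188.] [ 0.608 -0.112  0.076]
eye_nut_center 0.67 [339. 1
[... 502 characters left out ...]
0.03 ]
tape_roll 0.58 [433. 170.] [ 0.678 -0.429  0.03 ]
{'time': 1.1, 'joint_pos': array([-1.28451520e+00,  3.06832903e-01,  1.50642653e+00,  1.48694785e-06,
        1.32841689e+00, -7.34854356e-02]), 'qvel': array([ 0.0001479 ,  0.00081066,  0.00046869, -0.00091306,  0.00030659,
        0.00021989]), 'tau': array([ 1.20371387e-03, -4.57494593e+01, -2.52340096e+01, -1.64368166e-04,
        7.43857618e-04,  1.34418352e-05]), 'ee_pos': array([ 0.20241323, -0.53817912,  0.231276  ]), 'tcp_rot': array([ 0.94028077,  1.35825824, -0.94019211]), 'force': array([-0.32545393,  0.35249605,  0.01884238]), 'wrist_torque': array([ 0.01502964, -0.02649074,  0.02303468]), 'grip_width': 0.0853080384801838}
```

```bash
python3 - <<'E'
import cv2
a=cv2.imread('pics/scene0.png');b=cv2.imread('pics/top0.png')
cv2.imwrite('pics/scene0c.png',cv2.resize(a[120:300,210:430],None,fx=3.3,fy=3.3,interpolation=cv2.INTER_CUBIC))
cv2.imwrite('pics/top0c.png',cv2.resize(b[130:270,240:410],None,fx=4,fy=4,interpolation=cv2.INTER_CUBIC))
E
```

```text
(no output)
```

View pics/scene0.png

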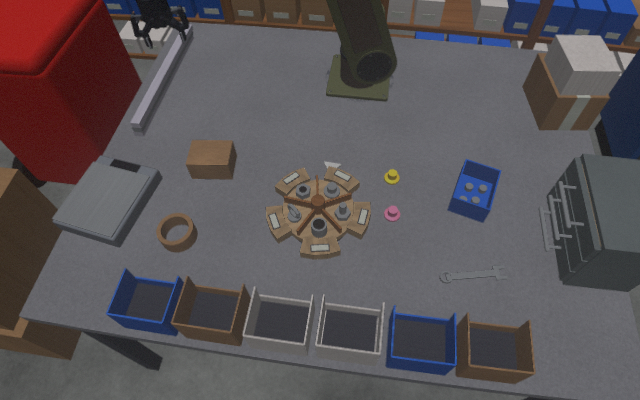

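View pics/scene0c.png

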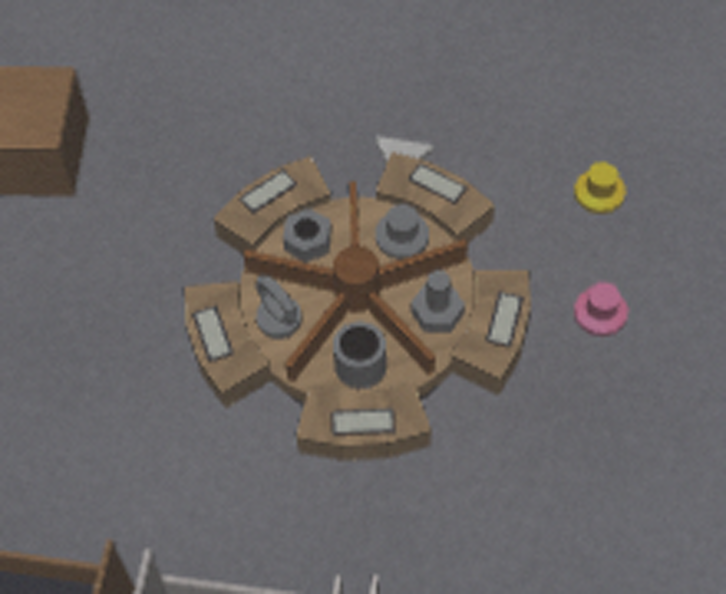

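View pics/top0c.png

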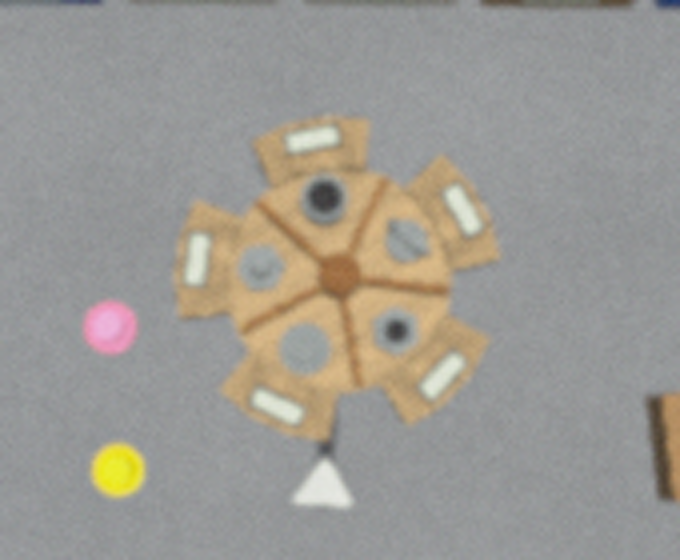

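View pics/top0.png

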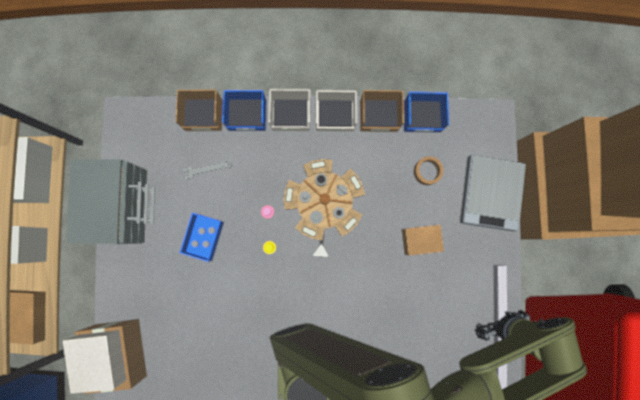

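```bash
python3 - <<'E'
from h import *
s=optics.snapshot('top');s2=optics.snapshot('scene')
f=lambda p:np.array(p)/4+[240,130]
g=lambda p:np.array(p)/3.3+[210,120]
C=[at_z(s,f(p),.062)[:2] for p in [(313,139),(464,210),(442,376),(277,407),(198,259)]]
C2=[at_z(s2,g(p),.0625)[:2] for p in [(362,422),(212,333),(268,188),(438,184),(505,320)]]
for C,ss,tip,base,ff in((C,s,(324,456),(323,506),f),(C2,s2,(403,158),(404,143),g)):
    c=np.mean(C,0);print('center',c)
    for p in C: d=p-c;print(np.linalg.norm(d).round(4),np.degrees(np.arctan2(d[1],d[0])).round(1))
    for q in (tip,base):
        a=at_z(ss,ff(q),.009)[:2]-c;print('arrow',a,np.linalg.norm(a),np.degrees(np.arctan2(a[1],a[0])))
print('hub top', at_z(s,f((339,275)),.095), at_z(s2,g((356,265)),.095))
E
```

```text
center [ 0.57054103 -0.05389662]
0.1183 10.7
0.1188 -61.2
0.1178 -133.5
0.1186 154.7
0.1178 82.7
arrow [-0.14771869  0.01085914] 0.14811728912787467 175.79561769034726
arrow [-0.19016035  0.01156428] 0.19051165738897285 176.51993966030938
center [ 0.57292066 -0.05117288]
0.1183 10.5
0.1182 -61.2
0.1202 -134.0
0.1172 154.3
0.1185 82.3
arrow [-0.16844546  0.01331021] 0.1689705128677077 175.4819947215752
arrow [-0.1850053   0.01196298] 0.18539167986949523 176.30023811196875
hub top [ 0.56961047 -0.05305958  0.095     ] [ 0.57467223 -0.05053941  0.095     ]
```

```bash
cat >> h.py <<'E'
C0=np.array([.5717,-.0525])
def pol(a,r,z): return np.array([C0[0]+r*np.cos(np.radians(a)),C0[1]+r*np.sin(np.radians(a)),z])
def rows(pts):
    st=robot.read_state();M=R.from_rotvec(st['tcp_rot']).as_matrix()
    for p in pts: print((100*M.T@(np.array(p)-st['ee_pos'])).round(1).tolist())
E
python3 - <<'E'
from h import *
st=robot.read_state();M=R.from_rotvec(st['tcp_rot']).as_matrix();print(st['time'],M.round(3))
rows([pol(190.5,.120,.16),pol(190.5,.12,.048)])
E
```

```text
1.2 [[-0.     0.936  0.352]
 [ 0.     0.352 -0.936]
 [-1.     0.    -0.   ]]
[7.1, 39.8, -34.6]
[18.3, 39.8, -34.6]
```

>>> arm_command(commands=[0,0.5,5,-4.3,0,0,0,0,1,10,-8.7,0,0,0,0,2,15,-13,0,0,0,0,3,20,-17.3,0,0,0,0,4,25,-21.7,0,0,0,0,5,30,-26,0,0,0,0,6,35,-30.4,0,0,0,0,7.1,39.8,-34.6,0,0,0])

```text
time: 2.2
ee_pos: [0.4391, -0.1007, 0.1657]
tcp_rot: [0.94, 1.357, -0.94]
force: [0.4, -0.8, -0.4]
grip_width: -0.0003
```

>>> arm_command(commands=[0,0,0,0,0,0,0,0,0,0,0,0,0,0])

```text
time: 2.45
ee_pos: [0.4391, -0.1007, 0.1658]
tcp_rot: [0.938, 1.357, -0.939]
force: [0.8, 0.8, 1.1]
grip_width: 0.0001
```

```bash
python3 - <<'E'
from h import *
st=robot.read_state();print(st['time'],st['ee_pos'],st['grip_width'])
s=optics.snapshot('wrist');f=s['frame'].copy()
P=[pol(a,.118,.062) for a in (10.7,-61.2,-133.4,154.6,82.6)]+[pol(190.5,.115,.047),st['ee_pos'],pol(176,.147,.009)]
for p in proj(s,P,st):
    if abs(p).max()<2000: cv2.circle(f,tuple(int(v) for v in p),4,(255,0,0),1)
s['frame']=f;save(s,'w1')
rows([pol(190.5,.120,.16),pol(190.5,.12,.048)])
E
```

```text
2.45 [ 0.43914637 -0.10067203  0.16583486] 0.00011202594584344019
[0.6, 2.3, -2.0]
[11.8, 2.3, -2.0]
```

View pics/w1.png

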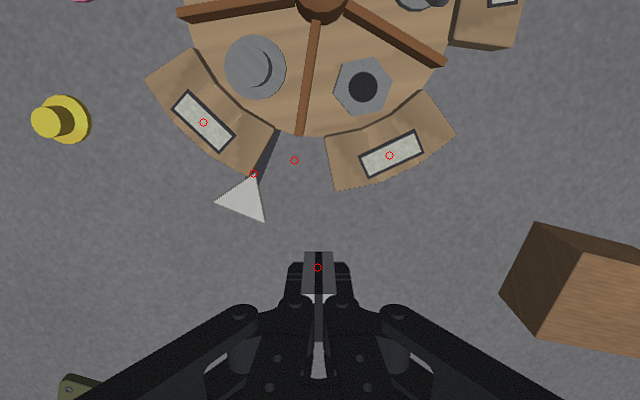

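>>> arm_command(commands=[0,0.6,2.3,-2.0,0,0,0,0,0.6,2.3,-2.0,0,0,0,0,6,2.3,-2.0,0,0,0,0,10,2.3,-2.0,0,0,0,0,11.6,2.3,-2.0,0,0,0,0,11.6,2.3,-2.0,0,0,0])

```text
time: 3.25
ee_pos: [0.452, -0.0762, 0.049]
tcp_rot: [0.941, 1.358, -0.944]
force: [0.4, 0.1, 0.1]
grip_width: -0.0002
```

```bash
cat >> h.py <<'E'
def arc(a_list,r,z,yaw0=None):
    st=robot.read_state();M=R.from_rotvec(st['tcp_rot']).as_matrix();p0=np.array(st['ee_pos'])
    a0=np.degrees(np.arctan2(p0[1]-C0[1],p0[0]-C0[0]))%360
    zy=np.degrees(np.arctan2(M[1,2],M[0,2]))
    print('t',st['time'],'pos',p0.round(4),'ang',a0.round(2),'r',np.hypot(*(p0[:2]-C0)).round(4),'jaw',zy.round(1),'F',np.array(st['force']).round(1))
    for a in a_list: print((100*M.T@(pol(a0+a,r,z)-p0)).round(1).tolist(),-a)
E
python3 - <<'E'
from h import *
arc(-np.array([3,6,9.5,13,16.5,20,24,28]),.12,.05)
E
```

```text
t 3.25 pos [ 0.452  -0.0762  0.049 ] ang 191.21 r 0.122 jaw -69.5 F [0.4 0.1 0.1]
[-0.1, 0.3, -0.6] 3.0
[-0.1, 0.5, -1.2] 6.0
[-0.1, 0.7, -1.9] 9.5
[-0.1, 0.9, -2.6] 13.0
[-0.1, 1.2, -3.3] 16.5
[-0.1, 1.6, -3.9] 20.0
[-0.1, 2.0, -4.6] 24.0
[-0.1, 2.5, -5.3] 28.0
```

>>> arm_command(commands=[0,-0.1,0.3,-0.6,3,0,0,0,-0.1,0.5,-1.2,6,0,0,0,-0.1,0.7,-1.9,9.5,0,0,0,-0.1,0.9,-2.6,13,0,0,0,-0.1,1.2,-3.3,16.5,0,0,0,-0.1,1.6,-3.9,20,0,0,0,-0.1,2.0,-4.6,24,0,0,0,-0.1,2.5,-5.3,28,0,0])

```text
time: 4.25
ee_pos: [0.4573, -0.0191, 0.0514]
tcp_rot: [1.306, 1.141, -1.308]
force: [-0.8, -0.5, 1.0]
grip_width: 0.0001
```

```bash
python3 - <<'E'
from h import *
s=optics.snapshot('scene');save(s,'s1')
cv2.imwrite('pics/s1c.png',cv2.resize(s['frame'][120:300,210:430,::-1],None,fx=3.3,fy=3.3,interpolation=cv2.INTER_CUBIC))
arc(-np.array([4,8,12,16,20,24,28,32]),.12,.05)
E
```

```text
t 4.3 pos [ 0.4578 -0.0183  0.0514] ang 163.28 r 0.1189 jaw -97.8 F [ 0.4  0.9 -0.6]
[0.1, 0.1, -0.8] 4
[0.1, 0.3, -1.6] 8
[0.1, 0.5, -2.4] 12
[0.1, 0.9, -3.2] 16
[0.1, 1.2, -4.0] 20
[0.1, 1.7, -4.7] 24
[0.1, 2.2, -5.4] 28
[0.1, 2.7, -6.0] 32
```

View pics/s1c.png

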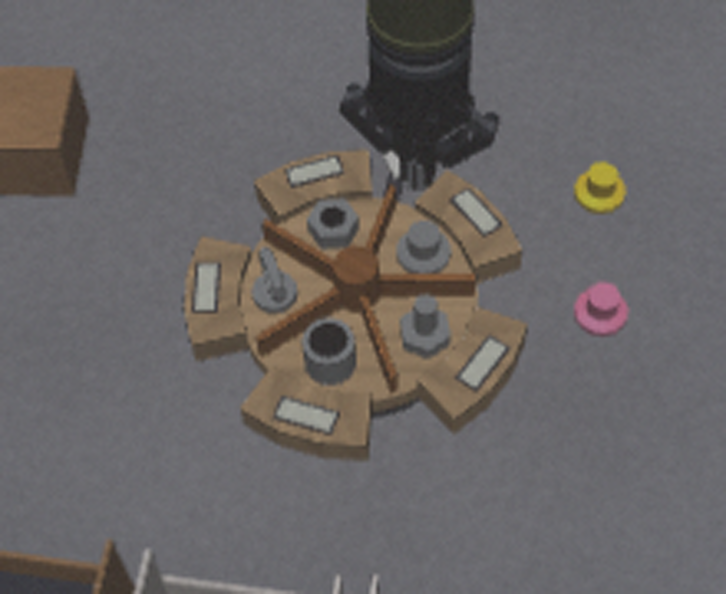

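>>> arm_command(commands=[0,0.1,0.1,-0.8,4,0,0,0,0.1,0.3,-1.6,8,0,0,0,0.1,0.5,-2.4,12,0,0,0,0.1,0.9,-3.2,16,0,0,0,0.1,1.2,-4.0,20,0,0,0,0.1,1.7,-4.7,24,0,0,0,0.1,2.2,-5.4,28,0,0,0,0.1,2.7,-6.0,32,0,0])

```text
time: 5.3
ee_pos: [0.4924, 0.0366, 0.0514]
tcp_rot: [1.701, 0.793, -1.701]
force: [-1.8, 0.1, 0.7]
grip_width: -0.0
```

```bash
python3 - <<'E'
from h import *
s=optics.snapshot('scene')
cv2.imwrite('pics/s2c.png',cv2.resize(s['frame'][120:300,210:430,::-1],None,fx=3.3,fy=3.3,interpolation=cv2.INTER_CUBIC))
arc(-np.array([4,8,12,16,20,24,28,32]),.12,.05)
E
```

```text
t 5.35 pos [0.4939 0.0371 0.0516] ang 130.96 r 0.1186 jaw -130.1 F [0.3 0.3 0.9]
[0.2, 0.0, -0.8] 4
[0.2, 0.2, -1.7] 8
[0.2, 0.5, -2.4] 12
[0.2, 0.8, -3.2] 16
[0.2, 1.2, -4.0] 20
[0.2, 1.7, -4.7] 24
[0.2, 2.1, -5.4] 28
[0.2, 2.7, -6.0] 32
```

View pics/s2c.png

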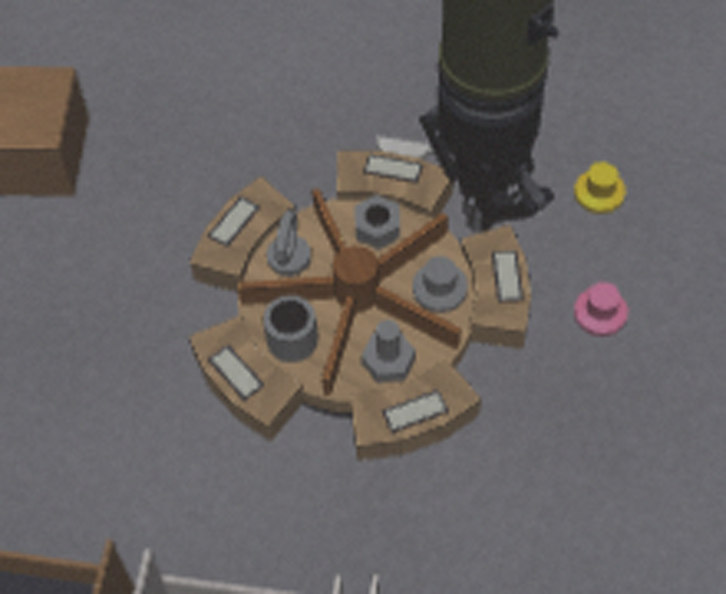

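>>> arm_command(commands=[0,0.2,0.0,-0.8,4,0,0,0,0.2,0.2,-1.7,8,0,0,0,0.2,0.5,-2.4,12,0,0,0,0.2,0.8,-3.2,16,0,0,0,0.2,1.2,-4.0,20,0,0,0,0.2,1.7,-4.7,24,0,0,0,0.2,2.1,-5.4,28,0,0,0,0.2,2.7,-6.0,32,0,0])

```text
time: 6.35
ee_pos: [0.5462, 0.0483, 0.0484]
tcp_rot: [2.087, 0.446, -2.048]
force: [-17.9, 60.2, 44.0]
grip_width: 0.0001
```

```bash
cat >> h.py <<'E'
def cards():
    s=optics.snapshot('scene')
    g=s['frame'].astype(int);m=((g.min(2)>125)&(g.max(2)-g.min(2)<40)).astype(np.uint8)
    n,l,stt,c=cv2.connectedComponentsWithStats(m)
    for i in range(1,n):
        if stt[i,4]<25: continue
        w=at_z(s,c[i],.0625)[:2]-(C0+[.001,.001]);r=np.hypot(*w)
        if .1<r<.14: print('card',c[i].round(1),stt[i,4],r.round(3),'ang',np.degrees(np.arctan2(w[1],w[0])).round(1))
    return s
E
python3 - <<'E'
from h import *
s=cards()
cv2.imwrite('pics/s3c.png',cv2.resize(s['frame'][120:300,210:430,::-1],None,fx=3.3,fy=3.3,interpolation=cv2.INTER_CUBIC))
arc(-np.array([4,8,12,16,20,24,28,32]),.12,.05)
E
```

```text
card [330.6 165.8] 105 0.135 ang 173.9
card [297.3 174. ] 59 0.119 ang -143.1
card [272.3 213.5] 74 0.119 ang -72.2
card [359.8 223. ] 78 0.117 ang 72.7
card [310.8 246.9] 87 0.117 ang 0.1
t 6.4 pos [0.5461 0.0486 0.0484] ang 104.22 r 0.1043 jaw -160.5 F [-11.   44.3  23.6]
[-0.0, -1.5, -1.0] 4
[0.0, -1.3, -1.8] 8
[0.0, -1.1, -2.6] 12
[0.0, -0.8, -3.4] 16
[0.0, -0.5, -4.2] 20
[0.0, -0.1, -4.9] 24
[-0.0, 0.4, -5.6] 28
[-0.0, 0.8, -6.3] 32
```

View pics/s3c.png

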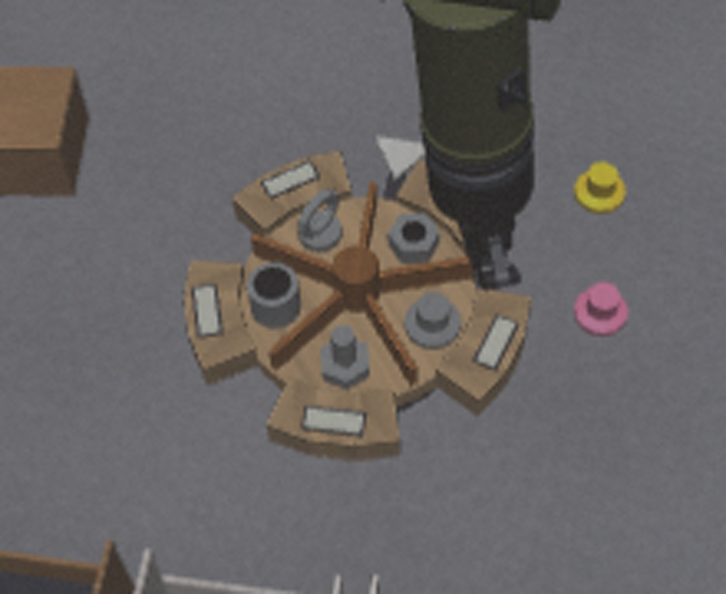

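```bash
python3 - <<'E'
from h import *
st=robot.read_state();print(st['joint_pos'].round(3),st['qvel'].round(3));M=R.from_rotvec(st['tcp_rot']).as_matrix();print(M.round(3),st['force'],st['ee_pos'])
rows([st['ee_pos']+[-.002,.008,.0],st['ee_pos']+[-.004,.017,.002]])
E
```

```text
[-0.047  0.47   1.795  0.112  0.88   2.681] [ 0.035 -0.007  0.018 -0.067 -0.027 -0.001]
[[ 0.004  0.335 -0.942]
 [ 0.086 -0.939 -0.334]
 [-0.996 -0.08  -0.033]] [-10.98251428  44.33035957  23.56762194] [0.54609392 0.04856809 0.04839134]
[0.1, -0.8, -0.1]
[-0.1, -1.7, -0.2]
```

```bash
cat >> h.py <<'E'
def turn(jaw):
    st=robot.read_state();M=R.from_rotvec(st['tcp_rot']).as_matrix()
    z=np.array([np.cos(np.radians(jaw)),np.sin(np.radians(jaw)),0]);x=np.array([0,0,-1.]);D=np.stack([x,np.cross(z,x),z],1)
    print('turn',np.degrees(R.from_matrix(M.T@D).as_rotvec()).round(1))
E
python3 - <<'E'
from h import *
for j in (-155,-150,-140,-120): turn(j)
rows([pol(105,.122,.05)])
E
```

```text
turn [-5.4 -2.1  4.5]
turn [-10.4  -2.3   4.4]
turn [-20.4  -2.7   4.2]
turn [-40.4  -3.4   3.7]
[-0.0, -1.8, -0.0]
```

>>> arm_command(commands=[0,0,-0.9,0,-5,-1,2,0,0,-1.8,0,-12,-2.3,4.4,0,0,-1.8,0,-20,-2.7,4.2,0,0,-1.8,0,-20,-2.7,4.2])

```text
time: 6.9
ee_pos: [0.5409, 0.0646, 0.0501]
tcp_rot: [1.824, 0.654, -1.822]
force: [0.2, -0.4, -0.3]
grip_width: 0.0004
```

```bash
python3 - <<'E'
from h import *
s=cards()
cv2.imwrite('pics/s4c.png',cv2.resize(s['frame'][120:300,210:430,::-1],None,fx=3.3,fy=3.3,interpolation=cv2.INTER_CUBIC))
turn(-140)
st=robot.read_state();print(st['joint_pos'].round(3))
arc(-np.array([4,8,12,16,20,24,28,32]),.12,.05)
E
```

```text
card [331.1 165.7] 111 0.136 ang 173.5
card [297.4 173.9] 58 0.119 ang -143.3
card [347.2 178.2] 49 0.118 ang 147.0
card [272.2 213.4] 75 0.119 ang -72.3
card [359.7 223.1] 77 0.117 ang 72.6
card [310.6 246.9] 87 0.117 ang -0.1
turn [-0.6 -0.  -0. ]
[0.041 0.465 1.793 0.    0.883 2.495]
t 6.95 pos [0.5408 0.0645 0.05  ] ang 104.79 r 0.121 jaw -140.6 F [-0.3 -0.3 -0.3]
[0.0, 0.5, -0.7] 4
[0.0, 0.9, -1.4] 8
[0.0, 1.4, -2.1] 12
[0.0, 1.9, -2.8] 16
[0.0, 2.5, -3.4] 20
[0.0, 3.1, -4.0] 24
[0.0, 3.7, -4.5] 28
[0.0, 4.4, -5.0] 32
```

View pics/s4c.png

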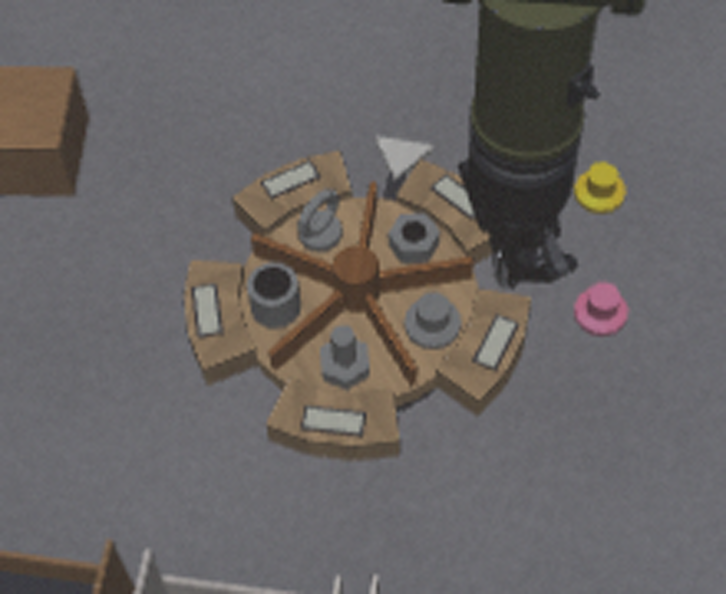

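>>> arm_command(commands=[0,0,0.5,-0.7,0,0,0,0,0,0.9,-1.4,0,0,0,0,0,1.4,-2.1,0,0,0,0,0,1.9,-2.8,0,0,0,0,0,2.5,-3.4,0,0,0,0,0,3.1,-4.0,0,0,0,0,0,3.7,-4.5,0,0,0,0,0,4.4,-5.0,0,0,0])

```text
time: 7.95
ee_pos: [0.6077, 0.0622, 0.05]
tcp_rot: [1.824, 0.653, -1.824]
force: [-1.8, 0.1, -0.1]
grip_width: -0.0001
```

```bash
python3 - <<'E'
from h import *
s=cards()
cv2.imwrite('pics/s5c.png',cv2.resize(s['frame'][120:300,210:430,::-1],None,fx=3.3,fy=3.3,interpolation=cv2.INTER_CUBIC))
st=robot.read_state();print(st['joint_pos'].round(3))
arc(-np.arange(2,17,2),.12,.05)
E
```

```text
card [318.1 169.5] 59 0.119 ang -171.4
card [275.2 194.5] 70 0.119 ang -100.5
card [345.5 239. ] 84 0.117 ang 43.9
card [289.  239.2] 84 0.118 ang -28.7
[ 0.032  0.535  1.641 -0.     0.963  2.487]
t 8.0 pos [0.6097 0.0619 0.0502] ang 71.64 r 0.1205 jaw -140.6 F [ 1.5  0.5 -0. ]
[0.0, 0.4, -0.2] 2
[0.0, 0.8, -0.4] 4
[0.0, 1.1, -0.6] 6
[0.0, 1.5, -0.8] 8
[0.0, 1.9, -0.9] 10
[0.0, 2.3, -1.1] 12
[0.0, 2.7, -1.2] 14
[0.0, 3.1, -1.3] 16
```

View pics/s5c.png

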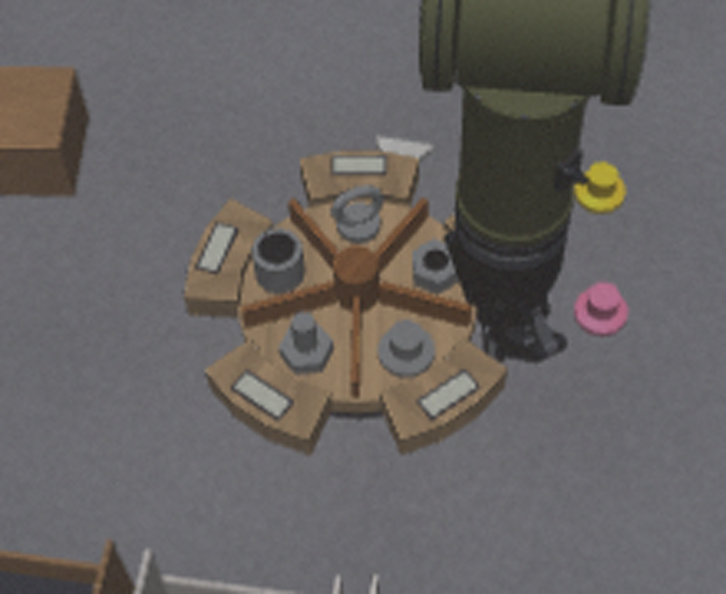

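>>> arm_command(commands=[0,0,0.4,-0.2,0,0,0,0,0,0.8,-0.4,0,0,0,0,0,1.1,-0.6,0,0,0,0,0,1.5,-0.8,0,0,0,0,0,1.8,-0.9,0,0,0,0,0,2.1,-1.0,0,0,0,0,0,2.2,-1.0,0,0,0,0,0,2.2,-1.0,0,0,0])

```text
time: 9.0
ee_pos: [0.6318, 0.0512, 0.0503]
tcp_rot: [1.827, 0.651, -1.82]
force: [-0.4, 1.1, 1.1]
grip_width: -0.0
```

```bash
python3 - <<'E'
from h import *
s=cards()
arc([-1,2],.12,.05); rows([pol(66,.12,.05),pol(66,.12,.18)])
E
```

```text
card [327.7 170.2] 61 0.119 ang 175.9
card [279.8 187.2] 64 0.12 ang -112.8
card [281.9 233.3] 80 0.118 ang -40.8
card [336.5 243.7] 85 0.117 ang 31.4
t 9.05 pos [0.6318 0.0512 0.0504] ang 59.92 r 0.1198 jaw -140.6 F [-0.5  0.   0.4]
[0.0, 0.2, -0.1] 1
[0.0, -0.4, 0.1] -2
[0.0, -1.2, 0.5]
[-13.0, -1.1, 0.5]
```

>>> arm_command(commands=[0,0,-0.4,0.2,0,0,0,0,0,-0.6,0.3,0,0,0,0,-2,-0.6,0.3,0,0,0,0,-7,-0.6,0.3,0,0,0,0,-13,-0.6,0.3,0,0,0,0,-18,-0.6,0.3,0,0,0])

```text
time: 9.8
ee_pos: [0.6252, 0.054, 0.2328]
tcp_rot: [1.828, 0.65, -1.818]
force: [-0.1, 0.3, -0.6]
grip_width: -0.0
```

```bash
python3 - <<'E'
from h import *
rows([[.60,.10,.24],[.56,.15,.25],[.52,.20,.25],[.47,.24,.25],[.42,.28,.25]])
E
```

```text
[-0.7, -5.1, -1.0]
[-1.8, -11.5, -1.1]
[-1.8, -18.0, -1.1]
[-1.8, -24.2, 0.2]
[-1.8, -30.5, 1.5]
```

>>> arm_command(commands=[0,-0.7,-4,-1,-9,0,0,0,-1.8,-8,-1.1,-18,0,0,0,-1.8,-13,-1.1,-27,0,0,0,-1.8,-18,-1.1,-36,0,0,0,-1.8,-24,0.2,-45,0,0,0,-1.8,-28,1.2,-54,0,0,0,-1.8,-28,1.2,-54,0,0])

```text
time: 10.68
ee_pos: [0.4353, 0.2641, 0.25]
tcp_rot: [1.165, 1.235, -1.159]
force: [0.5, -0.4, 0.3]
grip_width: 0.0002
```

```bash
python3 - <<'E'
from h import *
s=cards();st=robot.read_state();print(st['joint_pos'].round(3),np.abs(st['qvel']).max())
t=optics.snapshot('top')
a=cv2.resize(s['frame'][120:300,210:430,::-1],(390,319));b=cv2.resize(t['frame'][130:270,240:410,::-1],(390,321))[:319]
cv2.imwrite('pics/f.png',np.hstack([a,b]));save(s,'f_s')
E
```

```text
card [327.7 170.2] 61 0.119 ang 175.9
card [279.8 187.2] 64 0.12 ang -112.8
card [363.1 201.9] 71 0.117 ang 104.4
card [281.9 233.3] 80 0.118 ang -40.8
card [336.5 243.7] 85 0.117 ang 31.4
[ 0.462  0.199  1.611 -0.003  1.326  1.973] 0.03506633347347182
```

View pics/f.png

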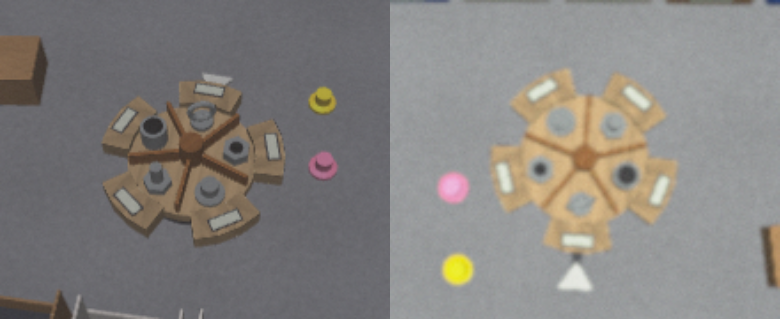

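View pics/f_s.png

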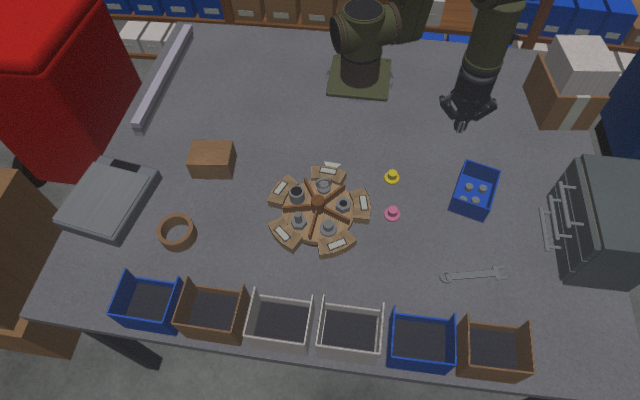

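The eye nut's lobe is at the arrow in both views. All the parts are upright, the bench items look undisturbed, and the arm is clear.

```bash
python3 -c "
from h import *
print(workorder.close_job())"
```

```text
the job is handed in; nothing more can be done
None
```

I pushed the carousel about 123° clockwise with the closed fingertips in one rim notch, then backed off, lifted clear and handed the job in at about 11 s.

**Last checks:**
- **Alignment:** the eye nut's lobe measured about 175.5–176° against the arrow's 176°. That puts it within 1–2 mm of the arrow's line, against the 20 mm allowed.
- **At rest:** the rim card positions were the same before and after I took the finger away, so the carousel was standing still.
- **Parts and bench:** by eye, all five parts stand upright in their bays and the bin, spanner, carton and tape roll look unmoved. I did not measure either.

**One problem on the way:** turning the wrist along with the push ran joint 6 to the end of its range. It read 2.681 rad against a limit of 2.68. The tool tilted about 5° and the fingers pressed on the notch at roughly 75 N, under the 120 N wrist limit. I backed off, straightened the tool and finished the push without turning the wrist. I can't tell whether that 0.001 rad counts as passing the joint's range.

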